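Book in the colour cartons at the salon colour bar

TASK

First move every teal-banded jar off the carton labels and stand it upright in the wooden tray. Then take the scanner by its handle and aim its beam at each carton's top label in turn - dark brown, then copper, gold and lilac - holding it still for a good two seconds on each, and stand it back upright in the middle of its charging pad. Finally hold the green send button fully down for a good two seconds and let go, leaving the cartons about where they stand and the other things undisturbed.

Things in the scene. Friction and masses are not known exactly. Their poses are not given: they have to be found in the camera images.
- brown_label (a point): centre of the white barcode label (66 x 50 mm, black bars) on the flat top of the dark brown carton. The carton is a loose closed box 110 x 90 x 100 mm (x, y, z), about 0.6 kg, standing on the counter; this point is the middle of its top face, 100 mm above the counter. z points up out of the label. A jar may stand on it.
- copper_label (a point): centre of the white barcode label (66 x 50 mm, black bars) on the flat top of the copper (orange-red) carton. The carton is a loose closed box 110 x 90 x 100 mm (x, y, z), about 0.6 kg, standing on the counter; this point is the middle of its top face, 100 mm above the counter. z points up out of the label. A jar may stand on it.
- gold_label (a point): centre of the white barcode label (66 x 50 mm, black bars) on the flat top of the golden yellow carton. The carton is a loose closed box 110 x 90 x 100 mm (x, y, z), about 0.6 kg, standing on the counter; this point is the middle of its top face, 100 mm above the counter. z points up out of the label. A jar may stand on it.
- lilac_label (a point): centre of the white barcode label (66 x 50 mm, black bars) on the flat top of the lilac carton. The carton is a loose closed box 110 x 90 x 100 mm (x, y, z), about 0.6 kg, standing on the counter; this point is the middle of its top face, 100 mm above the counter. z points up out of the label.
- jar1_center (a point): centre (half-way up) of a closed white jar with a teal band and lid, a plain upright cylinder 56 mm across and 70 mm tall, about 0.2 kg; it stands on the label of a brown, copper or gold carton at the start. z is its axis, upwards. It may be absent.
- jar2_center (a point): centre (half-way up) of a closed white jar with a teal band and lid, a plain upright cylinder 56 mm across and 70 mm tall, about 0.2 kg; it stands on the label of a brown, copper or gold carton at the start. z is its axis, upwards. It may be absent.
- jar3_center (a point): centre (half-way up) of a closed white jar with a teal band and lid, a plain upright cylinder 56 mm across and 70 mm tall, about 0.2 kg; it stands on the label of a brown, copper or gold carton at the start. z is its axis, upwards. It may be absent.
- tray: wooden tray for the jars, fixed, outer size 100 x 220 mm (x, y), walls 5 mm thick and 18 mm tall in all, floor about 5 mm thick. Origin: centre of its underside, on the counter; y runs along its length. Three jars fit side by side along y, for example at the middle and 66 mm either side of it.
- scanner: grey and yellow handheld barcode scanner, loose, about 0.3 kg, 130 mm tall. Origin: centre of its flat underside; z up, x towards its front. The head at the foot is 84 x 66 x 44 mm (x from -50 to +34 mm); from it a black upright rubber handle rises, 54 mm (x) by 30 mm (y), from 44 to 130 mm above the underside. The slanted black window with a red bar is at the front of the head and looks forward and 45 degrees down when the scanner is upright.
- scanner_grip (a point): middle of the scanner's handle on its vertical mid-line, 100 mm above its underside; the handle is 30 mm thick along y here. Same axes as scanner.
- scanner_beam (a point): centre of the scanner's window, 44 mm ahead of and 20 mm above the scanner's origin. Its x axis is the beam (forward and 45 degrees down), its y the scanner's y. The scanner reads a label whose centre lies on the beam, 50 to 130 mm ahead of the window (best near 90 mm), within about 16 mm sideways, when it is held still for two seconds.
- pad: charging pad of the scanner, fixed flat white-rimmed plate with a dark rubber top, 110 x 130 mm (x, y), 5 mm thick. Origin: centre of its underside, on the counter. The scanner stands on it at the start.
- send (a joint): green send button on top of the white base station: 0 = up, 0.006 m = fully down (spring, about 5 N fully down). It counts as held while pressed beyond 0.0035 m; it springs back when released.
- send_top (a point): centre of the top of the green send button (44 mm across), which is pressed straight down. It sits on the white base station, a fixed box 110 x 100 x 50 mm.
- pump1: amber pump bottle, 72 mm across, 205 mm tall, loose, not part of the job; origin: centre of its underside.
- pump2: amber pump bottle, 72 mm across, 205 mm tall, loose, not part of the job; origin: centre of its underside.
- pump3: blue-grey pump bottle, 72 mm across, 205 mm tall, loose, not part of the job; origin: centre of its underside.
- bowl: black tint bowl, 100 mm across, 55 mm tall, beyond the cartons, loose, not part of the job; origin: centre of its underside.
- tin: flat aluminium tin, 64 mm across, 28 mm tall, beyond the cartons, loose, not part of the job; origin: centre of its underside.
- tintbrush: black tint brush, 190 mm long, lying at the left side, loose, not part of the job; origin: centre of its underside.
- vial: small amber bottle, 34 mm across, 75 mm tall, at the right side, loose, not part of the job; origin: centre of its underside.
There are look-alikes about, which are no part of the job. Leave any pink look-alike of the scanner alone.

How it is judged:
By the outcome, as a careful person would: the job done as asked, in the order asked, and still so for the second after the job is handed in, with the robot touching nothing.
Of jar1, jar2, jar3 only 2 to 3 are there at a start; the rules pass over those that are not, and their reading is None.
At some moment in a run one of scanner, brown_carton, copper_carton, gold_carton, lilac_carton may be knocked a few centimetres aside while the robot is not near it.
It also fails if it takes over 208 s, if anything falls off the work surface, if the arm or the gripper's body presses on something with over 40 N, if the wrist force passes 120 N, or if a joint passes its speed limit or range.

ROBOT

A 6-joint arm with a two-finger parallel gripper is mounted at the origin on the work surface. World frame = base frame: x ahead of the robot, y to its left, z up, the work surface at z = 0. Lengths are in m, angles in rad, forces in N, time in s.
With the tool pointing down it reaches from about 0.275 to 0.825 m from the base axis. Payload 4.9 kg.
Tool frame: the origin (TCP) lies midway between the tips of the shut fingers; the grasp point (between the pads) lies 19 mm behind it (bot.grip_depth is the distance from the TCP to the grasp point, in m); y points along the fingers, x is the direction in which the jaws open and shut, and the axes are right-handed (so a half turn about y gives the same grasp; the last joint's range is limited). The gripper opens to 85 mm and grips with 20 to 120 N. Pads are 22 mm wide; open, the fingers measure 114 mm over their backs; the gripper's body (76 mm by 85 mm) begins 54 mm behind the grasp point. The pads swing forward as they close: fully open they stand 13 mm farther back than shut.
Start: joints at [-1.377, 0.326, -0.193, 1.052, 0, 1.437], TCP at [0.177, -0.521, 0.231] pointing down, gripper open.
Joint ranges: [-2.65, 2.65], [-0.97, 1.79], [-1.3, 1.35], [-1.93, 2.1], [-1.47, 1.37], [-3.14, 3.14]. Speed limits (rad/s): [2.57, 2.57, 3.14, 3.14, 3.14, 3.14].

INTERFACE

Orientations are given as a unit quaternion [w, x, y, z].
In Python, from cell import bot gives the robot as it stands. Calls block until the motion is done:
- bot.move_pose(position, orientation): joint-space move of the TCP to a pose.
- bot.move_linear(position, speed=0.15, rotation=None, until_force=None): straight line of the TCP; rotation=None keeps the orientation; speed is the mean speed in m/s. With until_force (N) it stops when the force on the tool has changed by that much, and returns True; else False.
- bot.goto_joints(angles): joint-space move.
- bot.set_gripper(opening, grasp_force=None): opening from 0.0 (shut) to 1.0 (fully open); grasp_force is the grip in N (None keeps the last); returns when the fingers have stopped.
- bot.wait(seconds).
- bot.solve_ik(position, orientation): joint angles nearest the present ones, or None.
- bot.camera(name): name is "side" or "top"; returns the picture (420x560x3 uint8, red, green, blue); there is no depth.
- bot.calibration(name): a dict with "mtx" (3x3 intrinsics, pixels), "extrinsics" (4x4, takes a point from world to camera coordinates). Camera axes: x right, y down, z forward; pixel columns grow to the right and rows downward; lengths in m; the calibration is good to about 2 mm. A picture is of the moment at which its call begins. calibration takes no time and is no camera call.
A pose or a line that the arm cannot do raises bot.PlanningError and nothing moves.
- bot.close_job(): hands the job in, once; it reports no verdict.
Trained networks look in the newest picture that a camera, given by its name, has taken for a name from the list of things; names that differ only in an ending like _2 or _b are one class to them, and where a whole thing is asked for, a point or a joint stands for the part that bears it (a point fixed in the world has none). Each returns a list of dicts, best first, with "confidence" (0 to 1); they miss things now and then, are a little off and sometimes report something else, mostly with a low value. They report only what shows in the picture. A call takes as long as a camera call. They do not tell look-alikes from the thing itself.
- bot.search_frame(camera, thing): "bbox" ([left, top, width, height] in pixels, round what is visible of it).
Readings, each from a call of its own:
- bot.read_clock(): time.
- bot.read_joint_positions(): joint angles.
- bot.read_joint_vel(): joint speeds.
- bot.read_joint_efforts(): joint torques, N m.
- bot.read_position(): TCP position.
- bot.read_tool_rot(): TCP orientation.
- bot.read_ft_force(): force on the tool from outside, world axes, zero at the start.
- bot.read_moment(): the same for the moment, N m.
- bot.read_gripper_width(): opening from 0.0 (shut) to 1.0 (fully open).
Only numpy, scipy, OpenCV 4.12 (cv2) and the standard library are available. Lean on these libraries where they do the work, as an engineer would, in place of code of your own. Each camera call takes 0.05 s, during which the arm holds its last target. There are 200 camera calls.

## Working session

There is one attempt and no reset: what is moved stays moved. The work goes in short steps, each a Python script; the robot and the scene stay as the last script left them, time stands still between calls to the robot, and variables do not carry over. Pictures are saved under pics/ and viewed, about 12 in all and at most 16, crops included, and the job is handed in when it is done.

```bash
mkdir -p pics; ls; python3 - <<'E'
from cell import bot
import cv2, numpy as np
print(bot.read_clock())
for c in ("top","side"):
    im=bot.camera(c); cv2.imwrite(f"pics/{c}0.png",im[:,:,::-1])
    k=bot.calibration(c); print(c,k["mtx"].round(1).tolist(),k["extrinsics"].round(4).tolist())
    for t in ["brown_label","jar1_center","tray","scanner","pad","send_top","lilac_label","gold_label","copper_label"]:
        print(t,[( [round(float(v)) for v in d["bbox"]],round(d["confidence"],2)) for d in bot.search_frame(c,t)])
print(bot.read_clock())
E
```

```text
pics
0.0
top [[451.8, 0.0, 278.0], [0.0, 451.8, 208.3], [0.0, 0.0, 1.0]] [[0.0022, -1.0, -0.0027, -0.0123], [-0.9979, -0.002, -0.0646, 0.5385], [0.0646, 0.0029, -0.9979, 1.7315], [0.0, 0.0, 0.0, 1.0]]
brown_label [([235, 163, 33, 30], 0.95), ([189, 225, 24, 34], 0.59)]
jar1_center [([296, 161, 24, 35], 0.67), ([241, 173, 15, 15], 0.5), ([237, 162, 29, 31], 0.5)]
tray [([309, 228, 58, 37], 0.64)]
scanner [([171, 268, 27, 30], 0.8), ([190, 225, 23, 34], 0.67)]
pad [([410, 247, 28, 23], 0.61)]
send_top [([268, 228, 8, 11], 0.5)]
lilac_label [([293, 161, 28, 33], 0.74)]
gold_label [([349, 171, 28, 30], 0.97), ([192, 228, 32, 28], 0.64), ([410, 248, 27, 24], 0.4)]
copper_label [([168, 177, 40, 36], 0.65)]
side [[456.9, 0.0, 284.7], [0.0, 456.9, 211.7], [0.0, 0.0, 1.0]] [[0.9959, -0.0895, -0.0155, -0.532], [-0.0616, -0.5404, -0.8391, 0.114], [0.0667, 0.8366, -0.5437, 1.5566], [0.0, 0.0, 0.0, 1.0]]
brown_label [([297, 186, 38, 38], 0.75)]
jar1_center [([303, 176, 18, 20], 0.74)]
tray []
scanner [([195, 164, 25, 30], 0.9)]
pad [([234, 188, 29, 18], 0.71), ([231, 160, 32, 38], 0.45), ([304, 263, 42, 48], 0.3)]
send_top [([251, 212, 12, 8], 0.53), ([228, 124, 20, 47], 0.45)]
lilac_label [([306, 219, 40, 46], 0.7)]
gold_label []
copper_label [([274, 163, 29, 29], 0.6), ([232, 161, 30, 41], 0.47), ([340, 211, 28, 24], 0.37)]
1.0
```

```bash
python3 - <<'E'
import cv2
t=cv2.imread("pics/top0.png"); s=cv2.imread("pics/side0.png")
cv2.imwrite("pics/t1.png",cv2.resize(t[110:330,150:450],(800,587),interpolation=cv2.INTER_CUBIC))
cv2.imwrite("pics/s1.png",cv2.resize(s[100:340,160:440],(700,600),interpolation=cv2.INTER_CUBIC))
E
```

```text
(no output)
```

View pics/t1.png

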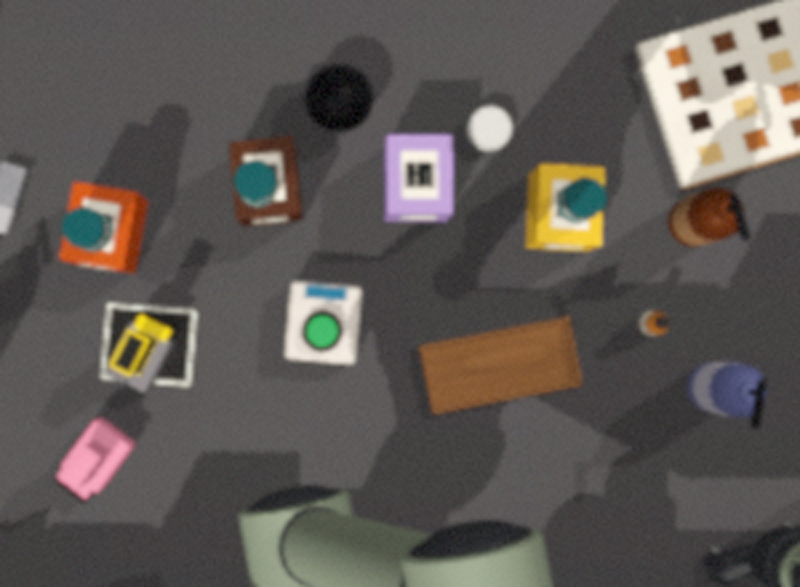

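View pics/s1.png

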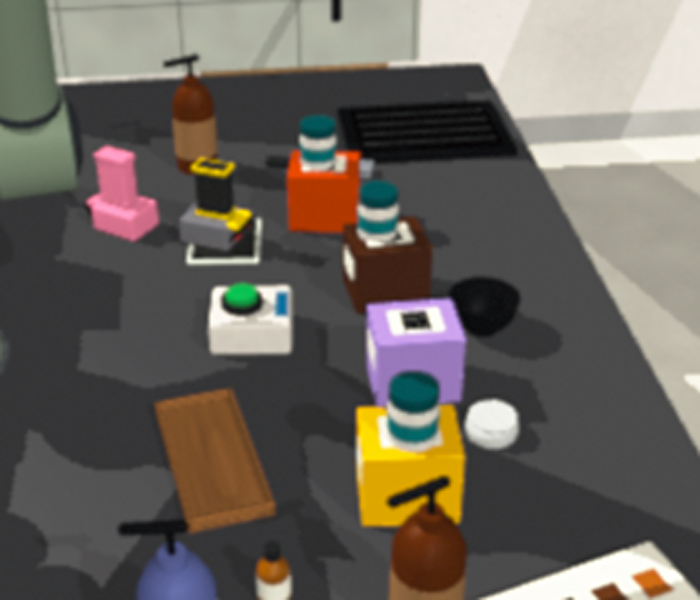

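The top view (crop scale 2.667) shows jars on the copper (88,228), brown (257,182) and gold (580,198) cartons. Lilac is clear. The scanner stands on its pad at (140,350), facing +x and a little to −y; the pink look-alike is at (95,458). The tray is at (500,365) and the send button at (322,330). The side view agrees with all of this.

```bash
cat > h.py <<'E'
from cell import bot
import cv2, numpy as np
from scipy.spatial.transform import Rotation as Ro
def world(cam,uv,z):
    k=bot.calibration(cam); R=k["extrinsics"][:3,:3]; t=k["extrinsics"][:3,3]
    C=-R.T@t; d=R.T@np.linalg.solve(k["mtx"],[uv[0],uv[1],1.0])
    return C+d*(z-C[2])/d[2]
def pix(cam,p):
    k=bot.calibration(cam); q=k["mtx"]@(k["extrinsics"]@np.r_[p,1])[:3]; return q[:2]/q[2]
def quat(a):  # jaw direction at world yaw a, tool down
    x=np.array([np.cos(a),np.sin(a),0]); y=np.array([0,0,-1.]); 
    q=Ro.from_matrix(np.c_[x,y,np.cross(x,y)]).as_quat(); return q[[3,0,1,2]]
def blobs(im,lo,hi,amin=20):
    m=cv2.inRange(cv2.cvtColor(im,cv2.COLOR_RGB2HSV),np.array(lo),np.array(hi))
    cs,_=cv2.findContours(m,cv2.RETR_EXTERNAL,cv2.CHAIN_APPROX_NONE)
    return sorted([c for c in cs if cv2.contourArea(c)>=amin],key=cv2.contourArea,reverse=True)
def cen(c): m=cv2.moments(c); return np.array([m["m10"],m["m01"]])/m["m00"]
def rect(cam,c,z):  # world rectangle of a contour: centre, size, yaw of long side
    P=np.array([world(cam,p[0],z)[:2] for p in c])
    (x,y),(w,h),a=cv2.minAreaRect((P*1000).astype(np.float32))
    if w<h: w,h,a=h,w,a+90
    return (x/1000,y/1000),(w,h),(a+90)%180-90
E
python3 - <<'E'
from h import *
im=bot.camera("top"); si=bot.camera("side")
r=lambda x:np.round(x,3).tolist()
print("q0",r(bot.read_tool_rot()),bot.read_ft_force())
for c in blobs(im,(80,80,40),(100,255,255)): print("jar top",cen(c).round(1),cv2.contourArea(c),r(world("top",cen(c),.16)))
for c in blobs(si,(80,80,40),(100,255,255),10): print("jar side",cen(c).round(1),cv2.contourArea(c),r(world("side",cen(c),.16)))
for n,lo,hi,z in [("green",(50,100,60),(75,255,255),.06),("wood",(5,90,60),(17,230,220),.018),("yellow",(22,130,110),(32,255,255),.13),("lilac",(120,40,100),(145,255,255),.1),("pink",(160,40,100),(178,255,255),.1),("copper",(3,200,100),(14,255,255),.1)]:
    for c in blobs(im,lo,hi): print(n,cen(c).round(1),cv2.contourArea(c),r(world("top",cen(c),z)),rect("top",c,z))
x=im[228:262,182:228]; cv2.imwrite("pics/sc.png",cv2.resize(x[:,:,::-1],None,fx=14,fy=14,interpolation=cv2.INTER_CUBIC))
E
```

```text
q0 [-0.575, 0.575, -0.412, 0.412] [ 0.12039957  0.32742859 -0.01606927]
jar top [245.2 177.5] 150.5 [0.64, 0.106, 0.16]
jar top [180.9 194.9] 149.0 [0.577, 0.335, 0.16]
jar top [369.  183.9] 138.0 [0.617, -0.336, 0.16]
jar top [271.7 219. ] 32.5 [0.491, 0.011, 0.16]
jar side [325.1 256.4] 226.0 [0.616, -0.331, 0.16]
jar side [311. 177.] 120.0 [0.64, 0.115, 0.16]
jar side [286.6 149.9] 97.0 [0.575, 0.347, 0.16]
jar side [324.5 272.7] 77.5 [0.604, -0.397, 0.16]
jar side [310.5 190. ] 44.5 [0.626, 0.025, 0.16]
jar side [286.8 161.9] 34.5 [0.566, 0.242, 0.16]
green [270.4 233.5] 102.5 [0.441, 0.017, 0.06] ((0.4408711853027344, 0.016847370147705078), (41.4179573059082, 41.33525085449219), -89.87166757881641)
wood [508.1 322.3] 3160.5 [0.106, -0.887, 0.018] ((0.07420105743408204, -0.8437766723632812), (297.970458984375, 291.8216552734375), -89.82760792970657)
wood [ 28.8 363.2] 2100.0 [-0.052, 0.932, 0.018] ((-0.09447627258300781, 0.9003544921875), (326.0372619628906, 289.1404113769531), 0.18851806223392487)
wood [337.2 246.5] 1486.0 [0.392, -0.239, 0.018] ((0.3917581176757812, -0.23945932
[... 2390 characters left out ...]
.608817138671875, -0.31638134765625), (113.08919525146484, 98.14006042480469), -3.1446456909179688)
yellow [201.4 238.5] 254.0 [0.422, 0.265, 0.13] ((0.4224154052734375, 0.2655240173339844), (90.77938079833984, 52.07151794433594), -42.35840606689453)
lilac [306.8 175.4] 790.5 [0.656, -0.118, 0.1] ((0.6517581176757813, -0.11673139953613282), (123.0672378540039, 100.16271209716797), 0.10077963024377823)
pink [185.  281.5] 541.5 [0.265, 0.328, 0.1] ((0.2637878723144531, 0.328306640625), (107.48453521728516, 74.6178207397461), -35.70469665527344)
copper [193.4 195.2] 280.5 [0.581, 0.302, 0.1] ((0.5833960571289063, 0.31804058837890625), (105.6271743774414, 101.88219451904297), -9.803504943847656)
```

View pics/sc.png

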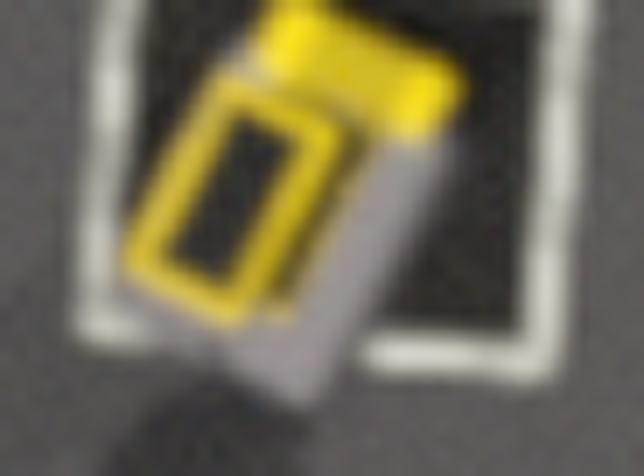

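```bash
cat >> h.py <<'E'
def go(p,a,lin=True,speed=.25):  # jaw yaw a, half turn free
    q=bot.read_joint_positions(); best=None
    for b in (a,a+np.pi):
        s=bot.solve_ik(p,quat(b))
        if s is not None:
            c=abs(np.array(s)-q).max()
            if abs(s[5])>2.8: c+=5
            if best is None or c<best[0]: best=(c,b)
    if lin: return bot.move_linear(p,speed=speed,rotation=quat(best[1]))
    return bot.move_pose(p,quat(best[1]))
TY=np.radians(11.4); T=np.array([.392,-.239]); TU=np.array([np.sin(TY),-np.cos(TY)])
def jar(xy,off):
    t0=bot.read_clock()
    bot.set_gripper(1.0)
    go([*xy,.25],TY,lin=False); go([*xy,.126],TY,speed=.15)
    bot.set_gripper(0.3,grasp_force=30); w=bot.read_gripper_width()
    go([*xy,.27],TY)
    d=T+TU*off
    go([*d,.27],TY,lin=False); go([*d,.06],TY,speed=.2)
    hit=bot.move_linear([*d,.028],speed=.04,until_force=4); z=bot.read_position()[2]
    bot.set_gripper(1.0); go([*d,.2],TY)
    print("w",w,"hit",hit,z,"dt",bot.read_clock()-t0)
E
python3 - <<'E'
from h import *
jar((.6165,-.334),.066)
im=bot.camera("side"); cv2.imwrite("pics/s2.png",cv2.resize(im[100:340,160:440,::-1],(700,600)))
E
```

```text
w 0.646585680678222 hit True 0.03184828998508524 dt 8.0
```

View pics/s2.png

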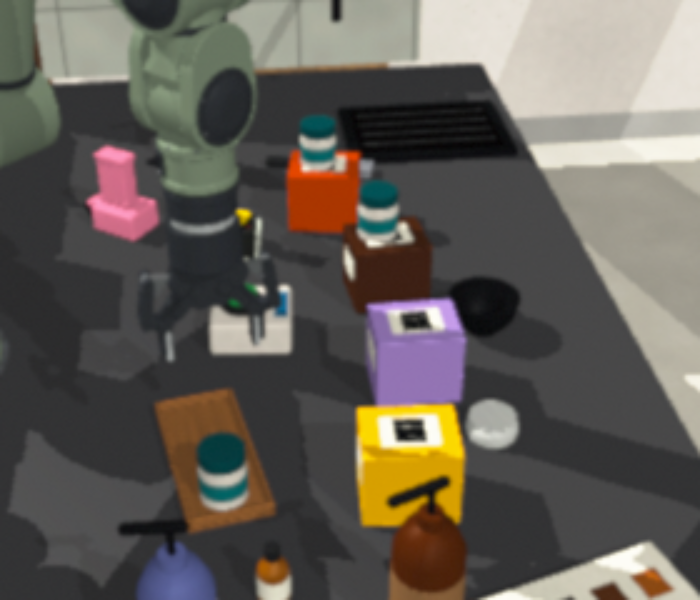

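The gold jar stands upright in the tray at (222,470) and the gold label is clear. Next I'll do brown and copper, re-measuring each jar first.

```bash
python3 - <<'E'
from h import *
def find(guess):
    im=bot.camera("side")
    c=[world("side",cen(c),.16)[:2] for c in blobs(im,(80,80,40),(100,255,255),10)]
    p=min(c,key=lambda p:np.hypot(*(p-guess))); print(p.round(3)); 
    return p if np.hypot(*(p-guess))<.08 else guess
p=find(np.array([.64,.115])); jar(p-[0,.005],0.0)
p=find(np.array([.575,.347])); jar(p-[0,.006],-.066)
go([.4,-.25,.35],TY)
r=lambda x:np.round(x,3).tolist()
im=bot.camera("top"); cv2.imwrite("pics/t3.png",cv2.resize(im[110:330,150:450,::-1],(800,587),interpolation=cv2.INTER_CUBIC)); np.save("t3.npy",im)
for c in blobs(im,(80,80,40),(100,255,255)): print("jar top",cen(c).round(1),cv2.contourArea(c),r(world("top",cen(c),.065)))
print(bot.read_clock())
E
```

```text
[0.64  0.115]
w 0.653471577026164 hit True 0.03170064522112019 dt 8.725000000000001
[0.576 0.347]
w 0.6492984750578643 hit True 0.031785617573127325 dt 9.575
jar top [339.8 246.4] 133.0 [0.393, -0.243, 0.065]
jar top [323.3 249.8] 125.0 [0.381, -0.181, 0.065]
jar top [270.9 219. ] 31.0 [0.495, 0.015, 0.065]
28.425
```

View pics/t3.png

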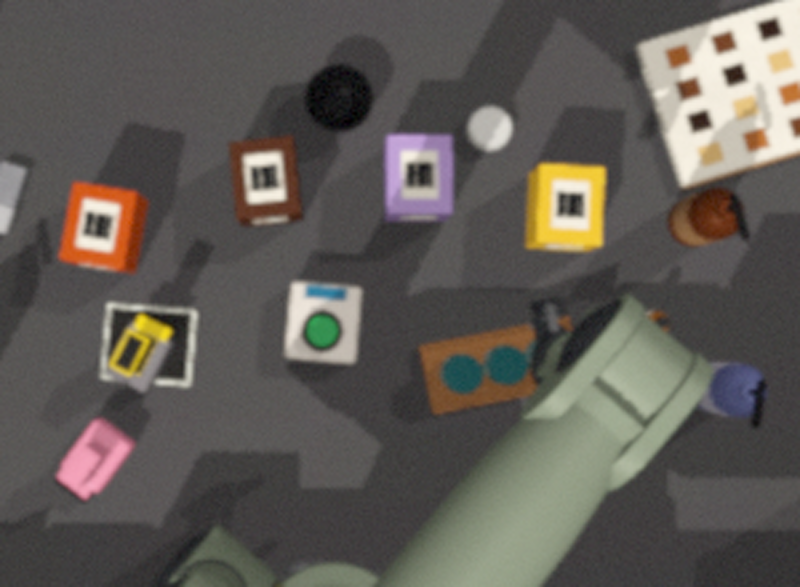

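All four labels are clear: copper (97,226), brown (263,179), lilac (420,175), gold (571,205). Two jars are visible in the tray, and the arm hides the third. Scanner grasp is next.

```bash
cat >> h.py <<'E'
def label(cam,guess,z=.1):  # white label blob nearest the guess on the carton top
    im=bot.camera(cam); g=pix(cam,[*guess,z]); hsv=cv2.cvtColor(im,cv2.COLOR_RGB2HSV)
    m=cv2.inRange(hsv,np.array((0,0,125)),np.array((180,45,255)))
    m=cv2.morphologyEx(m,cv2.MORPH_CLOSE,np.ones((3,3),np.uint8))
    cs,_=cv2.findContours(m,cv2.RETR_EXTERNAL,cv2.CHAIN_APPROX_NONE)
    out=[]
    for c in cs:
        R=rect(cam,c,z)
        if 50<R[1][0]<85 and 36<R[1][1]<66 and np.hypot(*(np.array(R[0])-guess))<.12: out.append(R)
    return sorted(out,key=lambda R:np.hypot(*(np.array(R[0])-guess)))
G={"brown":(.65,.1),"copper":(.582,.332),"gold":(.61,-.318),"lilac":(.655,-.117)}
E
python3 - <<'E'
from h import *
P=lambda u,v:(150+u/2.667,110+v/2.667)
for n,uv in dict(copper=(97,226),brown=(263,179),lilac=(420,175),gold=(571,205)).items():
    w=world("top",P(*uv),.1)[:2]; print(n,w.round(3),[ (c,np.round(label(c,w)[0][0],3),np.round(label(c,w)[0][1]),round(label(c,w)[0][2])) for c in("top","side") if label(c,w)])
print("pad",world("top",P(149,344.5),.005).round(3),"side",world("side",(160+225*.4,100+241*.4),.005).round(3))
h=world("top",(198.1,241.5),.135); h2=world("side",(245.2,167.2),.135); print("handle",h.round(3),h2.round(3))
for a in (62,-118):
    for p,b in (((*h[:2],.09),a),((.55,.08,.23),a+37),((.49,.27,.23),a+58),((.52,-.26,.23),a+0)):
        s=bot.solve_ik(p,quat(np.radians(b))); print(a,None if s is None else np.round(s,2))
E
```

```text
Traceback (most recent call last):
  File "h.py", line 52, in label
    R=rect(cam,c,z)
  File "h.py", line 19, in rect
    P=np.array([world(cam,p[0],z)[:2] for p in c])
                ~~~~~^^^^^^^^^^^^
  File "h.py", line 5, in world
    k=bot.calibration(cam); R=k["extrinsics"][:3,:3]; t=k["extrinsics"][:3,3]
ValueError: time passes only in moves, steps and waits
```

```bash
sed -i 's/bot\.calibration(cam)/K(cam)/; s/^def world/from functools import lru_cache\n@lru_cache\ndef K(c): return bot.calibration(c)\ndef world/' h.py
python3 - <<'E'
from h import *
P=lambda u,v:(150+u/2.667,110+v/2.667)
for n,uv in dict(copper=(97,226),brown=(263,179),lilac=(420,175),gold=(571,205)).items():
    w=world("top",P(*uv),.1)[:2]; print(n,w.round(3))
    for c in("top","side"):
        L=label(c,w); print("  ",c,[(np.round(l[0],3),np.round(l[1]),round(l[2])) for l in L])
print("pad",world("top",P(149,344.5),.005).round(3),"side",world("side",(160+225*.4,100+241*.4),.005).round(3))
h=world("top",(198.1,241.5),.135); h2=world("side",(245.2,167.2),.135); print("handle",h.round(3),h2.round(3))
for a in (62,-118):
    for p,b in (((*h[:2],.09),a),((.55,.08,.23),a+37),((.49,.27,.23),a+58),((.52,-.26,.23),a+0)):
        s=bot.solve_ik(p,quat(np.radians(b))); print(a,None if s is None else np.round(s,2))
print(bot.read_clock())
E
```

```text
copper [0.583 0.328]
   top [(array([0.585, 0.328]), array([64., 46.]), -9)]
   side []
brown [0.649 0.098]
   top [(array([0.653, 0.098]), array([69., 52.]), 5)]
   side [(array([0.652, 0.1  ]), array([68., 53.]), 6)]
lilac [ 0.655 -0.12 ]
   top [(array([ 0.659, -0.117]), array([71., 56.]), 0), (array([ 0.722, -0.218]), array([60., 58.]), 45)]
   side [(array([ 0.656, -0.115]), array([68., 55.]), 0)]
gold [ 0.613 -0.329]
   top [(array([ 0.615, -0.325]), array([63., 44.]), -1)]
   side [(array([ 0.615, -0.323]), array([64., 47.]), -6), (array([ 0.707, -0.321]), array([80., 56.]), 76)]
pad [0.419 0.269 0.005] side [0.421 0.267 0.005]
handle [0.411 0.276 0.135] [0.41  0.267 0.135]
62 [ 0.44  0.37 -0.53  0.67  0.    0.93]
62 [ 0.01  0.34 -0.18  1.05  0.   -0.15]
62 [ 0.37  0.34 -0.17  1.06  0.   -0.15]
62 [-0.59  0.39 -0.11  1.08  0.   -0.1 ]
-118 [ 0.44  0.37 -0.53  0.67  0.   -2.21]
-118 [ 0.01  0.34 -0.18  1.05  0.    3.  ]
-118 [ 0.37  0.34 -0.17  1.06  0.    2.99]
-118 [-0.59  0.39 -0.11  1.08  0.    3.04]
28.875
```

```bash
python3 - <<'E'
from h import *
a=np.radians(62); xy=(.411,.271)
bot.move_pose([*xy,.24],quat(a)); bot.move_linear([*xy,.084],speed=.12)
bot.set_gripper(0.0,grasp_force=60); print(bot.read_gripper_width(), bot.read_ft_force())
bot.move_linear([*xy,.26],speed=.15); print(bot.read_gripper_width(), bot.read_ft_force())
bot.move_pose([.42,.19,.30],quat(np.radians(90)))
im=bot.camera("side"); t=bot.camera("top")
def cr(x,u,v,w=100,h=100): return cv2.resize(x[v-h//2:v+h//2,u-w//2:u+w//2,::-1],(400,400),interpolation=cv2.INTER_CUBIC)
p=pix("side",[.42,.19,.27]).astype(int); q=pix("top",[.42,.19,.27]).astype(int); print(p,q)
cv2.imwrite("pics/g.png",np.hstack([cr(im,*p),cr(t,*q)]))
print(bot.read_clock())
E
```

```text
0.343020781251429 [0.08877572 0.22409765 1.21378967]
0.34482963233459246 [ 4.32716023e-01 -8.76390680e-04 -3.08601394e+00]
[246 142] [216 239]
34.9
```

View pics/g.png

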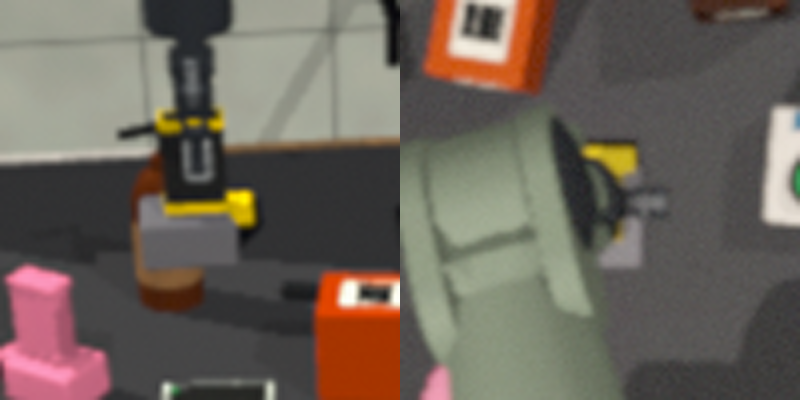

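The scanner hangs upright and the fingers are centred on the handle (side crop about 193,150). I'll scan now, checking each label before and after.

```bash
cat >> h.py <<'E'
def both(n):
    o={}
    for c in ("top","side"):
        L=label(c,G[n]); 
        if L: o[c]=(np.round(L[0][0],3).tolist(),np.round(L[0][1]).tolist())
    return o
def scan(n):
    o=both(n); print(n,"before",o)
    L=np.mean([v[0] for v in o.values()],axis=0) if o else np.array(G[n])
    y=np.arctan2(L[1],L[0]); p=L-.108*np.array([np.cos(y),np.sin(y)])
    go2=[*p,.223]
    bot.move_linear(go2,speed=.15,rotation=quat(y+np.pi/2)); bot.wait(.3)
    t=bot.read_clock(); bot.wait(2.8); print(" at",np.round(bot.read_position(),3),"after",both(n),t,bot.read_clock(),bot.read_gripper_width())
G.update(brown=(.652,.099),copper=(.584,.328),gold=(.615,-.324),lilac=(.657,-.116))
E
python3 - <<'E'
from h import *
scan("brown")
im=bot.camera("side"); cv2.imwrite("pics/s4.png",cv2.resize(im[100:340,160:440,::-1],(700,600)))
E
```

```text
brown before {'top': ([0.653, 0.098], [69.0, 52.0])}
 at [0.546 0.082 0.223] after {} 36.6667 39.5667 0.3444563483941604
```

View pics/s4.png

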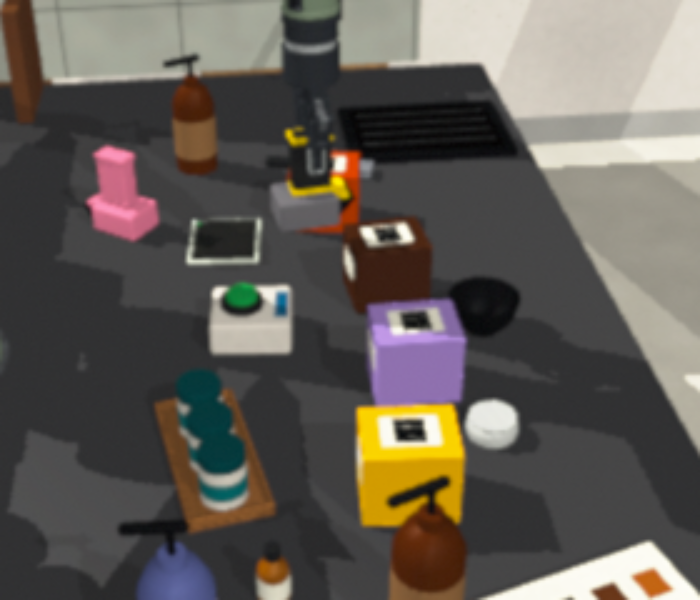

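The brown scan pose looks right: the brown label at (388,235) is where it was, the scanner points at it, and all three jars stand in the tray. The shadow hid the label from the detector, so I'll add a lower threshold. Copper is next.

```bash
sed -i 's/def label(cam,guess,z=.1):/def label(cam,guess,z=.1,im=None):\n    im=bot.camera(cam)\n    return next((o for v in (125,100,80) if (o:=label1(cam,guess,z,im,v))),[])\ndef label1(cam,guess,z,im,v):/; s/^    im=bot.camera(cam); g=.*hsv=/    hsv=/; s/(0,0,125)/(0,0,v)/' h.py
python3 - <<'E'
from h import *
scan("copper"); print("gold",both("gold"),"lilac",both("lilac"))
E
```

```text
copper before {'top': ([0.585, 0.328], [64.0, 46.0])}
 at [0.491 0.275 0.223] after {'top': ([0.585, 0.328], [65.0, 43.0])} 41.5083 44.4083 0.33813339924012403
gold {'top': ([0.615, -0.327], [63.0, 44.0]), 'side': ([0.615, -0.323], [64.0, 47.0])} lilac {'top': ([0.657, -0.118], [67.0, 52.0]), 'side': ([0.656, -0.115], [68.0, 55.0])}
```

```bash
python3 - <<'E'
from h import *
scan("gold"); scan("lilac")
for n in("brown","copper"): print(n,both(n))
im=bot.camera("side"); cv2.imwrite("pics/s5.png",cv2.resize(im[100:340,160:440,::-1],(700,600)))
E
```

```text
gold before {'top': ([0.615, -0.325], [63.0, 44.0]), 'side': ([0.615, -0.323], [64.0, 47.0])}
 at [ 0.519 -0.274  0.223] after {'top': ([0.623, -0.316], [69.0, 38.0]), 'side': ([0.615, -0.326], [62.0, 43.0])} 48.825 51.725 0.34345560440804934
lilac before {'top': ([0.622, -0.122], [71.0, 52.0]), 'side': ([0.619, -0.119], [71.0, 55.0])}
 at [ 0.514 -0.1    0.223] after {'side': ([0.621, -0.118], [69.0, 55.0])} 53.4333 56.3333 0.34714337628971786
brown {'top': ([0.652, 0.098], [70.0, 52.0]), 'side': ([0.652, 0.1], [68.0, 53.0])}
copper {'top': ([0.585, 0.328], [64.0, 46.0])}
```

View pics/s5.png

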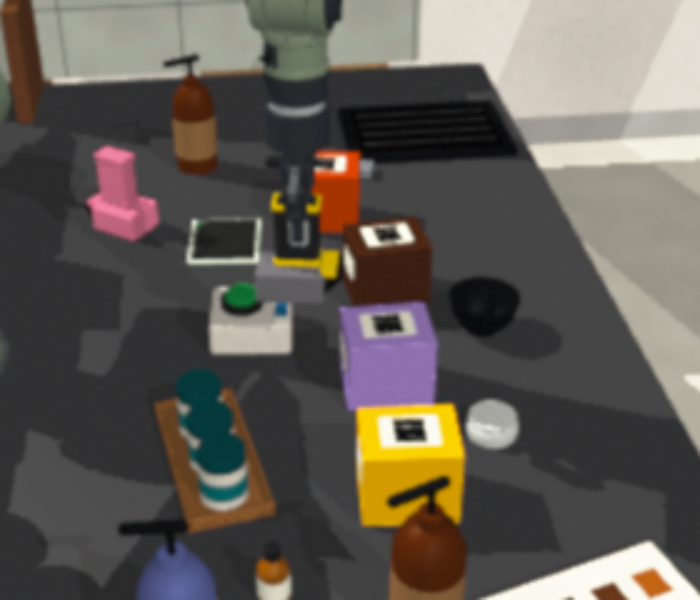

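Lilac was knocked about 35 mm before its scan. The fresh measurement caught it, and the scanner was aimed at its new position. Next I'll put the scanner back on its pad.

```bash
python3 - <<'E'
from h import *
a=np.radians(87); xy=(.420,.268)
bot.move_linear([.47,.1,.24],speed=.2); bot.move_pose([*xy,.24],quat(a)); bot.move_linear([*xy,.10],speed=.12)
print(bot.move_linear([*xy,.080],speed=.03,until_force=3),bot.read_position())
bot.set_gripper(1.0); bot.move_linear([*xy,.25],speed=.12)
bot.move_pose([.44,.02,.2],quat(a))
im=bot.camera("top"); s=bot.camera("side")
p=pix("side",[.42,.268,.06]).astype(int)
q=pix("top",[.42,.268,.06]).astype(int)
def cr(x,u,v,w=80): return cv2.resize(x[v-w//2:v+w//2,u-w//2:u+w//2,::-1],(400,400),interpolation=cv2.INTER_CUBIC)
cv2.imwrite("pics/p.png",np.hstack([cr(s,*p),cr(im,*q)])); print(p,q,bot.read_clock())
for c in blobs(s,(50,100,60),(75,255,255),10): print("green",cen(c),world("side",cen(c),.06))
E
```

```text
True [0.42023239 0.26867442 0.08380491]
[249 184] [203 238] 63.575
green [256.28360958 217.73296501] [0.43916254 0.02884387 0.06      ]
```

View pics/p.png

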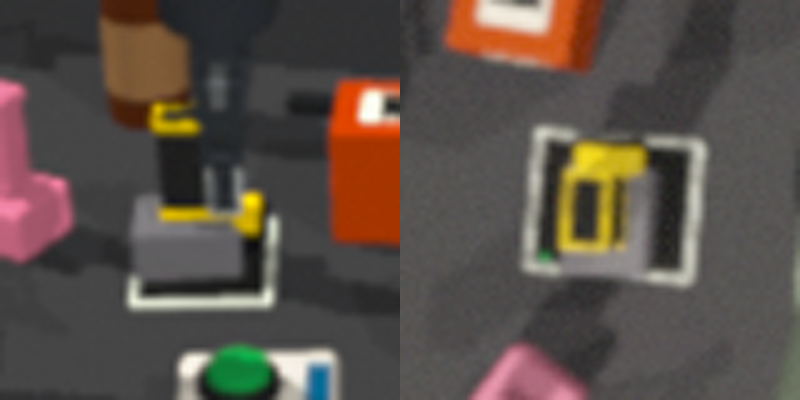

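The scanner stands upright on the pad, with its origin about 5 mm from the pad centre. Now the button.

```bash
python3 - <<'E'
from h import *
a=np.radians(87); xy=(.440,.018)
bot.set_gripper(0.0,grasp_force=30); bot.move_pose([*xy,.12],quat(a))
print(bot.read_ft_force())
print(bot.move_linear([*xy,.04],speed=.02,until_force=1.5)); z1=bot.read_position()[2]
h=bot.move_linear([*xy,z1-.012],speed=.008,until_force=9); z2=bot.read_position()[2]
print(z1,z2,h,bot.read_ft_force())
bot.wait(2.8); print(bot.read_position(),bot.read_ft_force())
bot.move_linear([*xy,.2],speed=.08)
bot.move_pose([.177,-.521,.3],quat(0.0 if False else np.radians(-71)))
s=bot.camera("side"); t=bot.camera("top")
cv2.imwrite("pics/f.png",cv2.resize(s[100:340,160:440,::-1],(700,600))); cv2.imwrite("pics/ft.png",cv2.resize(t[110:330,150:450,::-1],(800,587),interpolation=cv2.INTER_CUBIC))
for n in G: print(n,both(n))
print(bot.read_clock())
E
```

```text
[0.15342745 0.18724602 0.45259942]
True
0.06985828346427053 0.066000390225844 True [-1.40132141  0.48029801  5.69200788]
[0.44001724 0.01798049 0.06600704] [-1.43222298 -0.215293    7.32827489]
brown {'top': ([0.653, 0.098], [70.0, 52.0]), 'side': ([0.652, 0.1], [68.0, 53.0])}
copper {'top': ([0.585, 0.328], [64.0, 46.0])}
gold {'top': ([0.615, -0.325], [63.0, 44.0]), 'side': ([0.615, -0.325], [64.0, 43.0])}
lilac {'top': ([0.622, -0.122], [71.0, 59.0]), 'side': ([0.62, -0.119], [70.0, 56.0])}
75.1583
```

View pics/f.png

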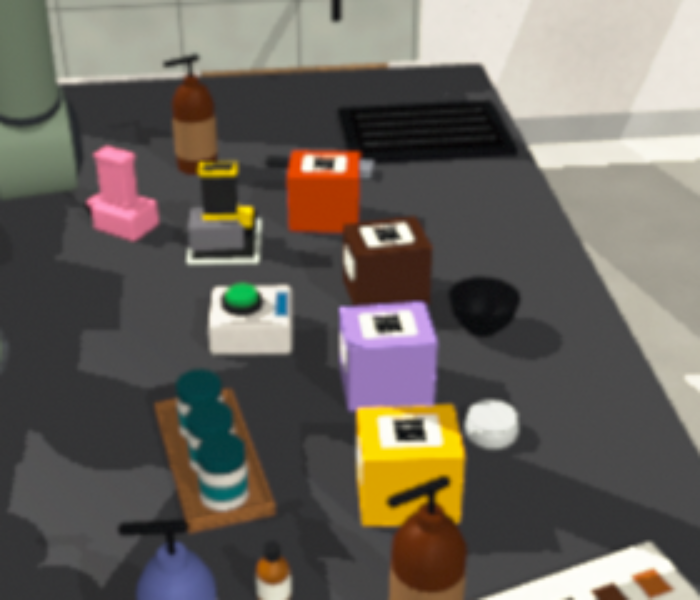

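View pics/ft.png

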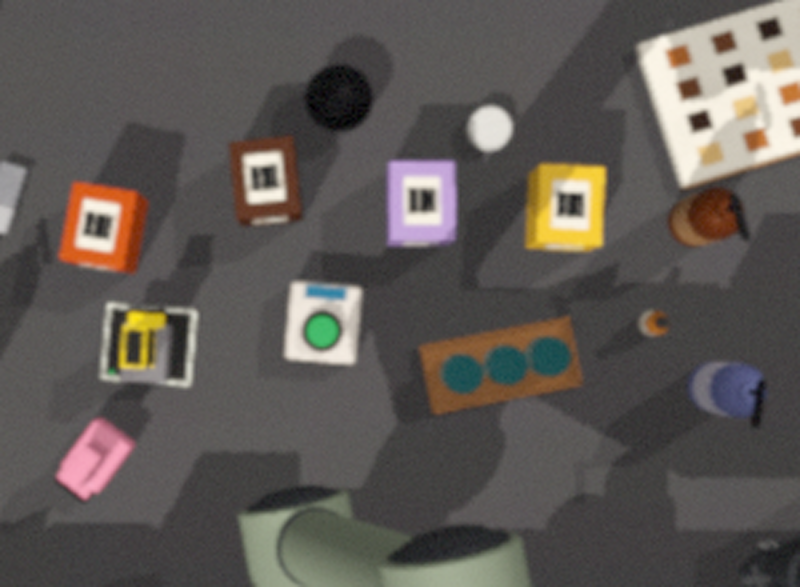

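Everything looks right. The three jars are in the tray, the scanner is upright on its pad with the charge light on, the cartons and other items are in place, and the arm is clear. Steady force during the press was about 7 N, above the 5 N spring, so the button was at its stop.

```bash
python3 -c "
from cell import bot
print(bot.close_job(), bot.read_clock())"
```

```text
the job is handed in; nothing more can be done
the job is handed in; nothing more can be done
```

The whole job was done in the order asked and handed in at about 75 s; no verdict is reported.

- **Jars:** There were three, on the gold, brown and copper cartons. All three now stand upright in the tray.
- **Scanning:** The scanner was held still about 2.8 s on each label, in the order brown, copper, gold, lilac. Nothing in the interface confirms a read, so this rests on the measured aim.
- **Scanner on its pad:** It stands upright, about 5 mm from the pad's centre by my estimate, and a small green light shows on the pad.
- **Send button:** I held it down for 2.8 s and released it. The steady force was about 7 N, against a 5 N spring, and travel was consistent with the full 6 mm, so I take it as fully down. The joint itself couldn't be read.

**Disagreements in the checks:**
- The lilac carton was knocked about 35 mm aside before its scan. I measured it again, aimed at the new position and left it there.
- After the brown scan the label finder returned nothing because of shadow, but the picture showed the label in place.
- One top-camera reading after the gold scan was about 1 cm off, most likely because the arm partly hid the label. Later readings agreed with the original position.

The last pictures show the brown, copper and gold cartons in place. The pink look-alike and the bottles, bowl, tin and vial in view are also undisturbed; I didn't check the tint brush separately.

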